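# Free the jammed tin and stand it up

### The arm

A 6-joint arm with a two-finger parallel gripper is mounted at the origin on a cart in front of the work surface, level with it; the furniture and walls round the work are solid. World frame = base frame: x ahead of the robot, y to its left, z up, the work surface at z = 0. Lengths are in mm, angles in rad, forces in N, time in s.
With the tool pointing down it reaches from about 400 to 925 mm from the base axis. Payload 12.5 kg.
Tool frame: the origin (TCP) lies midway between the tips of the shut fingers; the grasp point (between the pads) lies 19 mm behind it; z points along the fingers, y is the line along which they close (so a half turn about z gives the same grasp; the last joint's range is limited). The gripper opens to 95 mm and grips with 3 to 60 N. Pads are 20 mm wide; open, the fingers measure 119 mm over their backs; the gripper's body (75 mm by 180 mm) begins 59 mm behind the grasp point.
Start: joints at [1.193, 0.491, 1.559, -0, 1.092, -0.106], TCP at [167.773, 602.079, 214.661] pointing down, gripper open.
Joint ranges: [-3.1, 3.1], [-0.84, 2.19], [0.05, 2.79], [-1.13, 4.28], [0.06, 2.93], [-2.69, 2.69]. Speed limits (rad/s): [2.22, 2.22, 2.79, 3.14, 3.14, 3.14].

### API

Orientations are given as [roll, pitch, yaw] about the fixed x, y, z axes, in that order (R = Rz(yaw) Ry(pitch) Rx(roll)).
In Python, from cell import state, viewer, env, models gives the robot as it stands. The module is installed in compiled form; this text tells all that it offers.
- The arm moves only by the tool arm_command, never from a script. Its argument "rows" is a list of rows, each a list of 2 entries, a list of its own where there are three numbers: the shift along the tool's x, y, z normalised to -1 to 1, where 1 is 0.25 m, then the turn about the tool's z normalised to -1 to 1, where 1 is pi rad. A call has exactly 5 rows; each row shifts and turns the commanded pose from where the row before left it, along the tool's axes as they then stand; what a row does not reach is not made up. A row lasts 1/10 s, in which the tool goes at most 50 mm and 8.59 degrees, less where a joint would pass 70% of its speed; a pose out of reach is approached as far as the arm can. A call with a number of a shift or a turn outside -1 to 1 is refused whole. A call with a gripper value outside its range is refused whole. "claw" is the opening, from 0 (shut) to 1 (fully open), set as the call begins (left out, the last holds). The fingers move at their own pace and stop on an object; the grip force is fixed at half the most. Time passes only in rows, so rows that do not move let the fingers close, or fill a call up. It gives the time, the measured TCP pose, the force, the opening and the grip force at its end, in the units of the state.
- state(): the state, without advancing time (a new reading comes with each control period).
- viewer.read_camera(name): name is "side" or "top" or "wrist"; returns (picture, depth): 480x640x3 uint8, red, green, blue; 480x640 float32, mm along the optical axis (not along the pixel's ray), 0 where there is no reading.
- viewer.get_calibration(name): a dict with "camera_matrix" (3x3 intrinsics, pixels), "dist_coeffs" ([k1, k2, p1, p2, k3] as OpenCV has them; the pictures are not rectified), "world_to_cam" (4x4, takes a point from world to camera coordinates). Camera axes: x right, y up, looking along -z (the intrinsics and any distortion apply to the point x, -y, -z); pixel columns grow to the right and rows downward; lengths in mm; the calibration is good to about 2 mm. A picture is of the moment at which its call begins: read the wrist's pose just before it. get_calibration takes no time and is no camera call; for the wrist camera it gives the pose at the moment of the call.
- env.job_done(): hands the job in; it is judged then, once.
Trained networks look in the newest picture that a camera, given by its name, has taken for a name from the list of things; names that differ only in an ending like _2 or _b are one class to them, and where a whole thing is asked for, a point or a joint stands for the part that bears it (a point fixed in the world has none). Each returns a list of dicts, best first, with "confidence" (0 to 1); they miss things now and then, are a little off and sometimes report something else, mostly with a low value. They report only what shows in the picture. A call takes as long as a camera call.
- models.search_frame(camera, label): "position" ([x, y, z] in mm, in world coordinates, good to about 4 mm: the middle of the surface that is visible of it).
- models.mark_of(camera, label): "position" ([x, y, z] in mm, in world coordinates, good to about 4 mm: a listed point, or the origin of a listed thing).
The state is a dict: "t": time; "joints": joint angles; "qvel": joint speeds; "tau": joint torques, N m; "eef_pos": TCP position; "tcp_rot": TCP orientation; "ft_force": force on the tool from outside, world axes, zero at the start; "moment": the same for the moment, N m; "opening": opening from 0.0 (shut) to 1.0 (fully open); "grip_force": force on a finger pad.
Only numpy, scipy, OpenCV 4.12 (cv2) and the standard library are available. Lean on these libraries where they do the work, as an engineer would, in place of code of your own. Each camera call takes 0.05 s, during which the arm holds its last target. There are 200 camera calls.

### The job

The slim red-and-white tin has toppled in the corner of the grey parts bin and is jammed there by the little blue cup. Draw the cup to the front end of the bin (the end nearest the robot), then tip the tin up so that it stands upright on the bin floor. Keep both in the bin, the cup on its base, and leave the other things on the bench alone.

Things in the scene. Friction and masses are not known exactly. Their poses are not given: they have to be found in the camera images.
- parts_bin: Grey open steel parts bin screwed to the bench, 158 (x) x 153 (y) x 56 mm high outside, walls and floor 4 mm. Origin: centre of its underside, on the bench. Own x points to the far end, away from the robot; its -x end is the front; +y is the left wall, over which the tin leans; z up. A 5 mm high bead on the floor, 31 mm left of its centre, keeps the tin's foot from slipping left.
- cup_center (a point): Centre (half-way up) of the loose blue open-topped square cup, 60 x 60 x 46 mm, walls and floor 3 mm, empty, 0.12 kg, on the bin floor, sides along the bin's. It starts near the far end, filling the room between the tin's foot and the right (-y) wall, so the tin cannot be tipped up. It slides along the bin's x; fully at the front its centre is 45 mm in front (-x) of the bin's. z up.
- tin_center (a point): Centre of the loose slim red-and-white tin, 64 mm up its 128 mm tall body (own z: base to red cap, 18 mm wide, 9 mm high); 46 (own x) x 36 mm (own y), 0.28 kg. It starts at the far left, leaning 43 deg to the bin's +y in its own x: the low edge of its base on the floor, its upper third over the left wall's rim. Pushed from the left under its shoulder it turns about that edge and stands.
- tin_base (a point): Centre of the tin's base, same axes as tin_center; on the bin floor, 4 mm above the bench, when the tin stands.
- screwdriver_1: Screwdriver with a black handle, 182 mm long, lying on the bench, a bystander. Origin: centre of its underside.

How it is judged:
By the outcome, as a careful person would: the job done as asked, in the order asked, and still so for the second after the job is handed in, with the robot touching nothing.
It also fails if it takes over 46 s, if anything falls off the work surface, if the arm or the gripper's body presses on something with over 40 N, if the wrist force passes 120 N, or if a joint passes its speed limit or range.

## Working session

There is one attempt and no reset: what is moved stays moved. The work goes in short steps, Python scripts to look and compute and a tool call to move; the robot and the scene stay as the last step left them, time stands still between calls to the robot, and variables do not carry over. Pictures are saved under pics/ and viewed, at most 10 in all, crops included, and the job is handed in when it is done.

Besides the shell and the picture viewer there is one more tool, called as name([rows], argument=value, ...), one row to a line, values as JSON. arm_command: Moves the arm, as the interface text tells. Scaled input: -1 to 1 covers 0.25 m each way for a shift and pi rad each way for a turn. Its arguments: {"type":"object","properties":{"rows":{"type":"array","items":{"type":"array"}},"claw":{"type":"number"}},"required":["rows"]}

```bash
mkdir -p pics
python3 - <<'E'
from cell import state, viewer, env, models
import cv2,numpy as np
s=state();print(s)
for c in("top","side"):
    p,d=viewer.read_camera(c);cv2.imwrite(f"pics/{c}1.png",p[:,:,::-1])
    for n in("parts_bin","cup_center","tin_center","tin_base","screwdriver_1"):
        print(c,n,[(np.round(r["position"]),round(r["confidence"],2)) for r in models.mark_of(c,n)][:2],[(np.round(r["position"]),round(r["confidence"],2)) for r in models.search_frame(c,n)][:1])
E
```

```text
{'t': 0.0, 'joints': array([ 1.19340957e+00,  4.91543813e-01,  1.55948373e+00,  3.22625249e-06,
        1.09174472e+00, -1.05612013e-01]), 'qvel': array([ 9.62239761e-05,  1.23227730e-03, -4.26668656e-04,  3.51901537e-04,
       -1.08983252e-03, -5.43263175e-04]), 'tau': array([ 2.40867892e-03, -6.12632275e+01, -2.58193821e+01,  6.92475890e-02,
        4.80726804e-02, -7.65049072e-05]), 'eef_pos': array([167.65920736, 601.80873778, 214.05974453]), 'tcp_rot': array([-3.14041992e+00, -1.27194750e-04,  2.86981634e+00]), 'ft_force': array([ 0.7261041 ,  0.40145601, -0.33030651]), 'moment': array([ 0.00366986, -0.00534022, -0.02780392]), 'grip_force': 0.0, 'opening': 0.9984219688125269}
top parts_bin [(array([ 442., -252.,    0.]), 0.96)] [(array([ 415., -255.,    2.]), 0.56)]
top cup_center [(array([ 483., -290.,   29.]), 0.84)] []
top tin_center [(array([ 480., -199.,   63.]), 0.85)] [(array([ 478., -189.,   99.]), 0.59)]
top tin_base [(array([ 492., -239.,   21.]), 0.62)] [(array([ 487., -186.,  100.]), 0.64)]
top screwdriver_1 [(array([521.,  92.,  -1.]), 0.69)] [(array([514., 126.,  24.]), 0.75)]
side parts_bin [(array([ 443., -249.,   -2.]), 0.8)] [(array([ 431., -178.,   28.]), 0.58)]
side cup_center [(array([ 477., -290.,   28.]), 0.65)] [(array([517., 146.,  21.]), 0.5)]
side tin_center [(array([ 484., -195.,   64.]), 0.77)] [(array([ 484., -150.,  100.]), 0.81)]
side tin_base [(array([ 485., -240.,   21.]), 0.59)] [(array([ 485., -152.,  100.]), 0.97)]
side screwdriver_1 [(array([525.,  90.,  -3.]), 0.9)] [(array([518., 142.,  20.]), 0.84)]
```

View pics/top1.png

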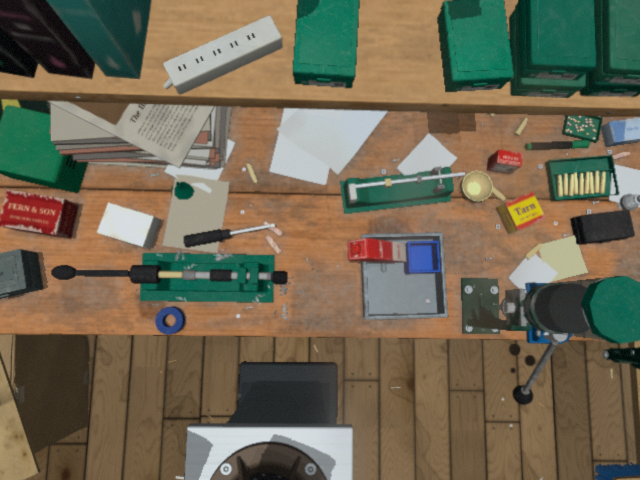

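View pics/side1.png

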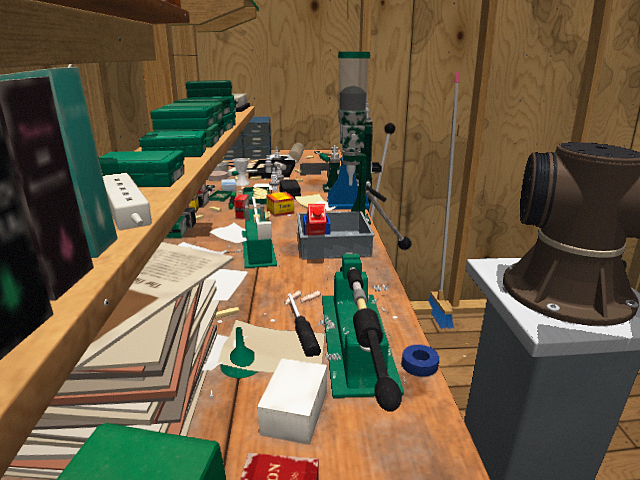

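The top view shows the bin at px (362–446, 233–318), with the tin leaning over its left wall at (348–406, 238–262). The cup is at (406–440, 240–272), and a tall press stands to the right from about px 462. Next I'll get the bin yaw, rim, cup and tin extents, and obstacle heights from depth.

```bash
cat > h.py <<'E'
from cell import state, viewer, env, models
import cv2,numpy as np
np.set_printoptions(suppress=True,precision=1)
def cloud(c):
    T=np.array(viewer.get_calibration(c)["world_to_cam"])if c=="wrist" else None
    p,d=viewer.read_camera(c);k=viewer.get_calibration(c)
    if T is None:T=np.array(k["world_to_cam"])
    v,u=np.mgrid[:480,:640];uv=np.stack([u,v],-1).reshape(-1,1,2).astype(float)
    n=cv2.undistortPoints(uv,np.array(k["camera_matrix"]),np.array(k["dist_coeffs"])).reshape(480,640,2)
    P=np.stack([n[...,0]*d,-n[...,1]*d,-d],-1)
    W=(P-T[:3,3])@T[:3,:3];W[d==0]=np.nan
    return p,W
def box(W,m):
    a=W[m];return np.nanpercentile(a,[1,50,99],axis=0)
def look():
    s=state();print(round(s["t"],2),s["eef_pos"],s["tcp_rot"].round(3),s["ft_force"],round(s["opening"],3))
E
python3 - <<'E'
from h import *
p,W=cloud("top");x,y,z=np.moveaxis(W,-1,0);r,g,b=[p[...,i].astype(int) for i in range(3)]
R=(x>340)&(x<550)&(y>-350)&(y<-100)
grey=(abs(r-b)<25)
m=R&grey&(z>50)&(z<60)
print("rim",m.sum(),cv2.minAreaRect(W[m][:,:2].astype(np.float32)),box(W,m))
m=R&(b>r+60)&(b>g+50);print("blue",box(W,m)); m2=m&(z>42);print("bluetop",box(W,m2),cv2.minAreaRect(W[m2][:,:2].astype(np.float32)))
m=R&(r>b+80)&(r>g+80)&(z>40);print("red",box(W,m))
def H(n,a,b_,c,d):
    m=(x>a)&(x<b_)&(y>c)&(y<d);print(n,np.nanpercentile(z[m],[50,95,99.8]))
H("far",525,600,-330,-150);H("far2",600,700,-330,-150);H("right",350,540,-400,-345);H("right2",330,560,-460,-400);H("left",400,540,-140,-20);H("arc",250,620,-20,400);H("arcL",150,620,250,700)
E
```

```text
rim 1154 ((442.6285400390625, -251.76722717285156), (164.06936645507812, 158.50405883789062), 2.207941770553589) [[ 358.9 -331.7   50.3]
 [ 435.9 -256.5   55.2]
 [ 525.2 -172.7   59.1]]
blue [[ 449.3 -320.9    2.9]
 [ 481.  -296.6    7.9]
 [ 510.1 -260.9   53. ]]
bluetop [[ 449.1 -321.3   46. ]
 [ 479.4 -294.3   50. ]
 [ 510.3 -260.7   53.9]] ((479.72454833984375, -291.2919616699219), (60.69272232055664, 61.288421630859375), 1.8071894645690918)
red [[ 467.6 -223.1   74.5]
 [ 484.5 -176.6  114.3]
 [ 502.4 -140.1  128.7]]
far [ 0.7 43.3 97. ]
far2 [26.4 87.1 94.8]
right [296.8 430.8 432.5]
right2 [ 11.9 431.6 432.9]
left [-0.3  3.1 61.8]
arc [  1.4  94.3 108.7]
arcL [ -0.2  59.7 108.2]
```

Run:
```python
from h import *
p,W=cloud("top");x,y,z=np.moveaxis(W,-1,0)
for lo,hi in((20,60),(60,100),(100,160),(160,250),(250,500)):
    for n,a,b,c,d in(("right",300,700,-480,-335),("far",525,720,-335,-120)):
        m=(x>a)&(x<b)&(y>c)&(y<d)&(z>lo)&(z<hi)
        if m.sum()>5: print(n,lo,hi,m.sum(),box(W,m)[[0,2]].tolist())
```

```text
right 20 60 1281 [[349.54771545111186, -479.3878991423903, 20.203372576208103], [695.7430643920885, -336.96690049755995, 59.599592249317304]]
far 20 60 2419 [[581.6488269598491, -332.0466806348686, 21.67317902811571], [717.9351879235928, -121.4398216320728, 59.15875369682427]]
right 60 100 268 [[347.63242746345435, -430.86685647402686, 60.16652534321239], [660.486783586715, -335.51767954931756, 98.86426083768556]]
far 60 100 816 [[579.0954776387117, -334.4132926480171, 60.38769866057629], [650.9611694939865, -141.21325066959102, 98.42352746335096]]
right 100 160 160 [[347.43753250504915, -412.1474625180816, 100.7235532944723], [394.74327633467146, -393.05495869412135, 159.7336858330111]]
right 160 250 654 [[348.3470093753153, -427.90268541338423, 161.49570772819533], [411.7588308474235, -368.3806540032849, 249.68423904391761]]
far 160 250 22 [[718.8680131857797, -200.50449827761693, 172.80357220187773], [719.9898541879554, -124.19307527219603, 202.22317373699292]]
right 250 500 6632 [[351.1233301539728, -431.642703298561, 255.98692240974563], [419.9977299858359, -377.86841028216116, 432.2674778933091]]
```

arm_command([
  [[0,-0.2,0],0.045],
  [[0,-0.2,0],0.045],
  [[0,-0.2,0],0.045],
  [[-0.1,-0.15,0],0.045],
  [[-0.1,-0.15,0],0.045],
], claw=0.0)

```text
t: 1.7
eef_pos: [91.4, 375.4, 214.6]
tcp_rot: [3.141, -0.0, 2.158]
ft_force: [0.5, 0.4, 1.3]
opening: 0.637
grip_force: 0.0
```

The first move ran inward rather than along an arc. The turn direction was right, so I'll swing out to a clear radius.

arm_command([
  [[-0.11,0.166,0],0.045],
  [[-0.086,0.18,0],0.045],
  [[-0.06,0.19,0],0.045],
  [[-0.03,0.19,0],0.045],
  [[0,0.19,0],0.0],
], claw=0.0)

```text
t: 2.2
eef_pos: [339.2, 379.3, 214.9]
tcp_rot: [3.141, -0.001, 1.592]
ft_force: [-0.1, 0.9, 0.7]
opening: 0.216
grip_force: 0.0
```

arm_command([
  [[-0.19,0.05,0],-0.005],
  [[-0.19,0.05,0],0],
  [[-0.19,0.05,0],0],
  [[-0.19,0.05,0],0],
  [[-0.19,0.05,0],0],
], claw=0.0)

```text
t: 2.7
eef_pos: [409.0, 143.0, 214.9]
tcp_rot: [3.141, -0.0, 1.613]
ft_force: [0.6, 0.1, -0.3]
opening: 0.002
grip_force: 0.0
```

arm_command([
  [[-0.19,0.05,0],0],
  [[-0.19,0.05,0],0],
  [[-0.19,0.05,0],0],
  [[-0.19,0.05,0],0],
  [[-0.19,0.0,0],0],
])

```text
t: 3.2
eef_pos: [469.7, -92.7, 214.8]
tcp_rot: [3.14, 0.0, 1.613]
ft_force: [-0.2, 1.3, -0.5]
opening: 0.005
grip_force: 0.0
```

arm_command([
  [[-0.19,-0.006,0],0],
  [[-0.19,-0.006,0],0],
  [[-0.19,-0.006,0],0],
  [[-0.19,-0.006,0],0],
  [[-0.028,0,0],0],
])

```text
t: 3.7
eef_pos: [470.9, -291.8, 214.3]
tcp_rot: [3.141, 0.001, 1.61]
ft_force: [-1.6, 0.3, -0.4]
opening: 0.003
grip_force: 0.0
```

Run:
```python
from h import *
p,W=cloud("wrist");look();cv2.imwrite("pics/w1.png",p[:,:,::-1])
x,y,z=np.moveaxis(W,-1,0);r,g,b=[p[...,i].astype(int) for i in range(3)]
R=(x>340)&(x<550)&(y>-350)&(y<-100)
m=R&(b>r+60)&(b>g+50)&(z>42)&(z<56);print("bluetop",box(W,m),cv2.minAreaRect(W[m][:,:2].astype(np.float32)))
m=R&(r>b+80)&(r>g+80)&(z>40);print("red",box(W,m))
for n in("cup_center","tin_center","tin_base","parts_bin"):print(n,[(r["position"],r["confidence"]) for r in models.mark_of("wrist",n)][:1])
```

```text
3.75 [ 470.8 -290.5  214.2] [3.1 0.  1.6] [-0.9 -0.5  0.5] 0.006
bluetop [[ 449.1 -320.6   47.4]
 [ 481.5 -282.7   49.4]
 [ 510.5 -259.    51.1]] ((480.2119445800781, -290.2278747558594), (60.64527130126953, 61.318294525146484), 2.6931240558624268)
red [[ 467.5 -238.7   69.6]
 [ 485.2 -181.2  113. ]
 [ 503.5 -140.2  127.9]]
cup_center []
tin_center [([481.6, -198.0, 67.8], 0.77)]
tin_base [([485.8, -243.7, 16.4], 0.56)]
parts_bin [([443.7, -249.2, 2.6], 0.83)]
```

View pics/w1.png

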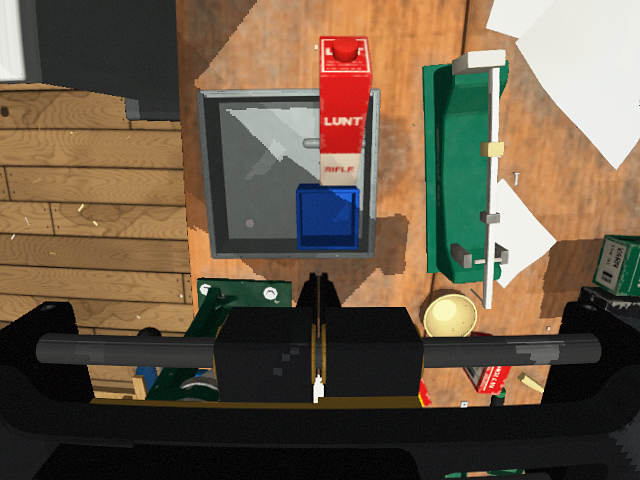

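The wrist view shows the cup at px (297–360, 183–248), clear in front of the bin's right wall. The tin is at (320–372, 35–187). The fingers are shut at (318, 275), and their line is over the cup. The camera body hangs on the tin side, so I'll check its clearance.

Run:
```python
from h import *
T=np.array(viewer.get_calibration("wrist")["world_to_cam"]);print(-T[:3,:3].T@T[:3,3],T[2,:3]);look()
```

```text
[ 467.4 -205.9  383.8] [-0.   0.3  1. ]
3.95 [ 471.1 -286.2  214.7] [-3.1 -0.   1.6] [-1.1  0.3  0.3] 0.006
```

arm_command([
  [[0,0,0.16],0],
  [[0,0,0.16],0],
  [[0,0,0.16],0],
  [[0,0,0.16],0],
  [[0,0,0.12],0],
])

```text
t: 4.45
eef_pos: [471.0, -285.5, 23.0]
tcp_rot: [-3.141, -0.001, 1.615]
ft_force: [0.4, -0.0, -0.0]
opening: 0.002
grip_force: 0.0
```

arm_command([
  [[-0.014,0,0],0],
  [[0,-0.04,0],0],
  [[0,-0.04,0],0],
  [[0,-0.04,0],0],
  [[0,-0.04,0],0],
])

```text
t: 4.95
eef_pos: [430.7, -292.9, 25.9]
tcp_rot: [3.14, 0.001, 1.613]
ft_force: [1.3, 0.2, -0.6]
opening: 0.005
grip_force: 0.6
```

arm_command([
  [[0,-0.04,0],0],
  [[0,-0.04,0],0],
  [[0,-0.04,0],0],
  [[0,-0.04,0],0],
  [[0,0,0],0],
])

```text
t: 5.45
eef_pos: [390.1, -294.1, 24.6]
tcp_rot: [-3.141, -0.001, 1.612]
ft_force: [1.0, 1.5, 1.0]
opening: 0.004
grip_force: 0.6
```

```bash
cat > chk.py <<'E'
from h import *
look()
for c in("top","wrist"):
    p,W=cloud(c);x,y,z=np.moveaxis(W,-1,0);r,g,b=[p[...,i].astype(int) for i in range(3)]
    R=(x>340)&(x<550)&(y>-350)&(y<-100)
    m=R&(b>r+60)&(b>g+50)&(z>42)&(z<58)
    if m.sum()>9: print(c,"bluetop",m.sum(),box(W,m)[[0,2]].tolist(),cv2.minAreaRect(W[m][:,:2].astype(np.float32)))
    m=R&(r>b+80)&(r>g+80)&(z>40)
    if m.sum()>9: print(c,"red",box(W,m)[[0,2]].tolist())
    for n in("cup_center","tin_center","tin_base"):print(n,[(r["position"],r["confidence"]) for r in models.mark_of(c,n)][:1])
E
python3 chk.py
```

```text
5.45 [ 390.1 -294.1   24.6] [-3.1 -0.   1.6] [1.  1.5 1. ] 0.004
cup_center []
tin_center []
tin_base []
wrist bluetop 1090 [[374.9259793094723, -290.30860309235516, 44.40938976037599], [438.22089068406154, -262.55601587417806, 57.65483624413967]] ((407.668212890625, -281.6325378417969), (65.1356201171875, 37.21482467651367), 1.4875038862228394)
wrist red [[466.1754641182611, -242.7622603229647, 46.418482021717836], [500.22199426926204, -172.02124991280724, 103.45312593024215]]
cup_center [([412.9, -293.9, 33.8], 0.59)]
tin_center [([481.7, -198.3, 68.4], 0.94)]
tin_base [([488.1, -242.8, 18.1], 0.61)]
```

arm_command([
  [[0,-0.012,0],0],
  [[0,-0.01,0],0],
  [[0,-0.008,0],0],
  [[0,0,0],0],
  [[0,0,0],0],
])

```text
t: 6.35
eef_pos: [384.2, -294.9, 24.8]
tcp_rot: [3.141, 0.001, 1.613]
ft_force: [3.9, 1.1, 1.2]
opening: 0.006
grip_force: 2.5
```

arm_command([
  [[0,-0.01,0],0],
  [[0,0,0],0],
  [[0,0.02,0],0],
  [[0,0.02,0],0],
  [[0,0,-0.08],0],
])

```text
t: 6.85
eef_pos: [390.8, -293.5, 43.1]
tcp_rot: [-3.139, -0.003, 1.613]
ft_force: [-0.2, -0.8, -0.1]
opening: 0.003
grip_force: 0.0
```

arm_command([
  [[0,0,-0.18],0],
  [[0,0,-0.18],0],
  [[0,0,-0.18],0],
  [[0.1,0.1,-0.05],0.045],
  [[0.1,0.1,0],0.045],
], claw=1.0)

```text
t: 7.35
eef_pos: [443.1, -245.7, 194.5]
tcp_rot: [3.139, 0.001, 1.323]
ft_force: [-0.0, 0.6, 0.0]
opening: 0.368
grip_force: 0.0
```

```bash
python3 chk.py
```

```text
7.35 [ 443.1 -245.7  194.5] [3.1 0.  1.3] [-0.   0.6  0. ] 0.368
top red [[467.09238761759326, -223.21342362321715, 73.88410263594741], [502.7165228327816, -140.04214990954105, 128.9573423781807]]
cup_center []
tin_center [([486.7, -197.7, 65.3], 0.56)]
tin_base [([492.9, -238.1, 20.0], 0.81)]
wrist bluetop 772 [[380.11375727538865, -324.5191755400131, 47.31489292582953], [441.2195207972851, -263.1820325605854, 50.849830802381874]] ((410.6007385253906, -293.9340515136719), (60.551856994628906, 61.06916809082031), 2.4176526069641113)
wrist red [[466.9636762088372, -224.47787141495192, 70.41165757871505], [503.0370600839502, -139.2268176007175, 127.70915484669763]]
cup_center [([408.6, -293.8, 26.5], 0.77)]
tin_center [([481.3, -198.1, 69.5], 0.65)]
tin_base [([487.8, -244.5, 20.0], 0.68)]
```

The cup slid back about 12 mm because I opened the claw before the fingers had left it. The claw value applies as the call begins. I'll repeat the last push.

arm_command([
  [[-0.11,-0.05,0],0],
  [[-0.11,-0.05,0],-0.046],
  [[0,0,0],-0.046],
  [[0,0,0],0],
  [[0,0,0],0],
], claw=0.0)

```text
t: 8.25
eef_pos: [404.9, -293.5, 192.0]
tcp_rot: [-3.141, -0.0, 1.615]
ft_force: [-0.3, -0.1, 0.9]
opening: 0.398
grip_force: 0.0
```

```bash
python3 chk.py
```

```text
8.25 [ 404.9 -293.5  192. ] [-3.1 -0.   1.6] [-0.3 -0.1  0.9] 0.398
top bluetop 39 [[421.9282516576281, -322.7138024771805, 46.17983618903077], [440.355188078435, -263.8542387600655, 53.045541106831855]] ((433.92486572265625, -293.9079895019531), (60.04304122924805, 18.900375366210938), 83.35601043701172)
top red [[467.09698736271963, -223.18317469640317, 74.11747311039237], [502.69612981633645, -140.06315158629857, 128.84741959650222]]
cup_center [([412.9, -291.0, 25.5], 0.89)]
tin_center [([482.6, -198.2, 64.7], 0.58)]
tin_base [([490.9, -238.4, 21.9], 0.91)]
wrist bluetop 951 [[379.31560284808256, -324.45843886838406, 47.25957938805286], [440.5179125077439, -262.95466885574297, 51.07455782541188]] ((410.42840576171875, -293.8115539550781), (60.66661834716797, 60.40382766723633), 2.7082431316375732)
wrist red [[466.0475106907082, -236.35485122845787, 57.137142143646635], [503.14358353036255, -140.14552818504174, 127.79346547962018]]
cup_center [([409.6, -294.0, 25.0], 0.8)]
tin_center [([481.3, -197.3, 67.1], 0.73)]
tin_base [([487.6, -242.7, 15.7], 0.62)]
```

Next I'll wait for the fingers to shut, moving 5 mm toward +x for clearance, then descend.

arm_command([
  [[0,0.02,0],0],
  [[0,0,0.12],0],
  [[0,0,0.12],0],
  [[0,0,0.1],0],
  [[0,0,0],0],
], claw=0.0)

```text
t: 9.15
eef_pos: [409.6, -292.1, 104.7]
tcp_rot: [-3.138, -0.004, 1.619]
ft_force: [0.0, -0.5, 0.9]
opening: 0.002
grip_force: 0.0
```

arm_command([
  [[0,0,0.16],0],
  [[0,0,0.16],0],
  [[0,-0.03,0],0],
  [[0,-0.03,0],0],
  [[0,-0.02,0],0],
])

```text
t: 9.65
eef_pos: [390.2, -294.7, 29.2]
tcp_rot: [3.14, 0.002, 1.619]
ft_force: [0.1, 0.3, -0.8]
opening: 0.01
grip_force: 0.3
```

arm_command([
  [[0,-0.012,0],0],
  [[0,-0.01,0],0],
  [[0,-0.006,0],0],
  [[0,0,0],0],
  [[0,0,0],0],
])

```text
t: 10.15
eef_pos: [383.5, -294.5, 27.3]
tcp_rot: [3.141, 0.0, 1.619]
ft_force: [0.9, -0.2, 1.9]
opening: 0.006
grip_force: 0.5
```

arm_command([
  [[0,-0.008,0],0],
  [[0,-0.006,0],0],
  [[0,0,0],0],
  [[0,0.01,0],0],
  [[0,0.01,0],0],
])

```text
t: 10.65
eef_pos: [384.8, -294.2, 27.0]
tcp_rot: [-3.141, -0.0, 1.62]
ft_force: [0.6, -0.4, 0.5]
opening: 0.003
grip_force: 0.4
```

arm_command([
  [[0,0,-0.14],0],
  [[0,0,-0.18],0],
  [[0,0,-0.18],0],
  [[0,0,-0.18],0],
  [[0.1,0.1,0],0.0],
])

```text
t: 11.15
eef_pos: [408.9, -270.7, 202.1]
tcp_rot: [3.136, 0.006, 1.616]
ft_force: [0.8, -0.7, -1.4]
opening: 0.003
grip_force: 0.0
```

```bash
python3 chk.py | grep -v top
```

```text
11.15 [ 408.9 -270.7  202.1] [3.1 0.  1.6] [ 0.8 -0.7 -1.4] 0.003
cup_center [([406.7, -294.4, 24.8], 0.83)]
tin_center [([483.0, -199.9, 64.5], 0.97)]
tin_base [([491.9, -238.9, 20.0], 0.62)]
wrist red [[466.0746646441828, -224.74001219736152, 69.56364623115303], [503.1460923295128, -139.17890899553487, 127.74551629018248]]
cup_center [([403.3, -294.5, 23.4], 0.69)]
tin_center [([480.1, -200.4, 66.7], 0.82)]
tin_base [([484.7, -242.7, 16.3], 0.92)]
```

arm_command([
  [[0.12,0.11,0],0],
  [[0.12,0.11,0],0],
  [[0.11,0.1,0],0],
  [[0,0,0],0.0455],
  [[0,0,0],0.0455],
], claw=1.0)

```text
t: 12.05
eef_pos: [484.4, -176.3, 196.5]
tcp_rot: [-3.14, -0.0, 1.329]
ft_force: [-0.5, -0.8, -0.2]
opening: 0.368
grip_force: 0.0
```

arm_command([
  [[0,0,0],0.0455],
  [[0,0,0],0.0455],
  [[0,0,0],0.0455],
  [[0,0,0],0.0455],
  [[0,0,0],0.0455],
])

```text
t: 12.55
eef_pos: [483.8, -177.3, 196.6]
tcp_rot: [-3.141, 0.0, 0.612]
ft_force: [-0.4, -0.6, 0.5]
opening: 0.792
grip_force: 0.0
```

arm_command([
  [[0,0,0],0.0455],
  [[0,0,0],0.0455],
  [[0,0,0],0.0455],
  [[0,0,0],0.0455],
  [[0,0,0],0],
])

```text
t: 13.05
eef_pos: [483.9, -177.3, 196.7]
tcp_rot: [-3.141, 0.001, 0.044]
ft_force: [0.7, -0.1, 0.0]
opening: 1.001
grip_force: 0.0
```

```bash
python3 chk.py; python3 -c "
from h import *
for c in('wrist','side'):
    p,_=viewer.read_camera(c);cv2.imwrite(f'pics/{c}2.png',p[:,:,::-1])
look()"
```

```text
13.05 [ 483.9 -177.3  196.7] [-3.1  0.   0. ] [ 0.7 -0.1  0. ] 1.001
cup_center []
tin_center []
tin_base []
wrist bluetop 548 [[369.18836951757237, -324.1067123436277, 42.8578262612278], [435.3533296075312, -263.2488383411056, 50.877474606892584]] ((402.2475891113281, -294.504150390625), (64.92815399169922, 61.54102325439453), 2.4506523609161377)
wrist red [[468.9280241807997, -224.09965206193033, 71.78100533890546], [503.85766594594105, -140.2450513242104, 127.47668854754868]]
cup_center [([402.0, -290.8, 25.2], 0.65)]
tin_center [([483.7, -197.2, 69.3], 0.87)]
tin_base [([485.8, -243.0, 15.5], 0.94)]
13.55 [ 484.2 -176.8  197.1] [-3.1 -0.   0. ] [-0.3 -0.6  0.1] 1.0
```

View pics/wrist2.png

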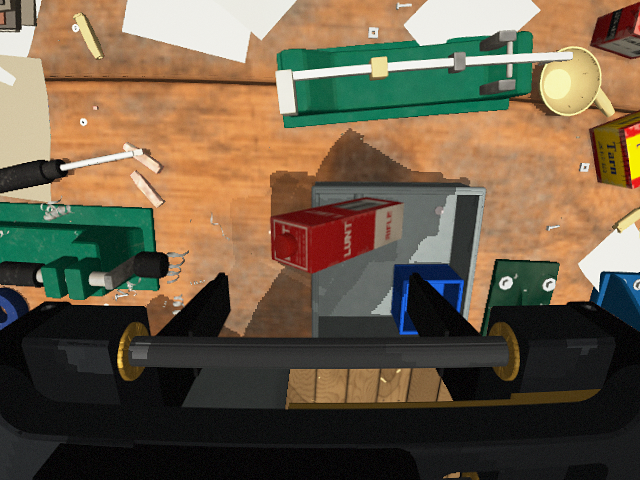

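The wrist view shows the cup at the bin's front right, px (393–465, 263–335). The tin is still leaning, px (270–403, 195–272), with the open fingers astride it in y. Now I'll descend straddling it.

arm_command([
  [[0.006,0.008,0],0],
  [[0,0,0.14],0],
  [[0,0,0.14],0],
  [[0,0,0.12],0],
  [[0,0,0.06],0],
])

```text
t: 14.05
eef_pos: [485.1, -178.5, 79.9]
tcp_rot: [-3.14, 0.002, 0.047]
ft_force: [0.2, -0.3, 0.7]
opening: 1.001
grip_force: 0.0
```

arm_command([
  [[0,0.032,-0.012],0],
  [[0,0.032,-0.012],0],
  [[0,0.028,-0.012],0],
  [[0,0.028,-0.012],0],
  [[0,0.028,-0.012],0],
])

```text
t: 14.55
eef_pos: [487.8, -216.7, 98.2]
tcp_rot: [3.141, -0.001, 0.047]
ft_force: [-0.4, 0.3, 0.6]
opening: 1.001
grip_force: 0.2
```

```bash
python3 chk.py
```

```text
14.55 [ 487.8 -216.7   98.2] [ 3.1 -0.   0. ] [-0.4  0.3  0.6] 1.001
cup_center []
tin_center []
tin_base []
wrist bluetop 274 [[376.3426144022721, -323.1583347565802, 46.60544782506501], [406.30709736029996, -264.1808317706477, 50.59804276079608]] ((381.72601318359375, -288.71197509765625), (65.26708984375, 27.796146392822266), 65.01815795898438)
wrist red [[472.14733030274186, -242.87625336615588, 71.08779981230765], [505.14651887087007, -169.7284117571213, 138.26014305680343]]
cup_center [([402.0, -294.0, 26.3], 0.73)]
tin_center [([481.0, -217.7, 72.3], 0.87)]
tin_base [([485.2, -247.6, 13.1], 0.67)]
```

The tin is turning up, now at about 26°. Continuing slowly.

arm_command([
  [[0,0.02,-0.006],0],
  [[0,0.02,-0.006],0],
  [[0,0.02,-0.006],0],
  [[0,0.016,0],0],
  [[0,0.012,0],0],
])

```text
t: 15.45
eef_pos: [488.5, -238.2, 101.6]
tcp_rot: [-3.142, -0.0, 0.047]
ft_force: [-0.7, -0.4, 0.1]
opening: 0.994
grip_force: 0.0
```

```bash
python3 chk.py
```

```text
15.45 [ 488.5 -238.2  101.6] [-3.1 -0.   0. ] [-0.7 -0.4  0.1] 0.994
cup_center []
tin_center []
tin_base []
wrist bluetop 756 [[373.62033766921184, -325.8446812670897, 46.83701796794768], [435.15431191306965, -264.7711027918824, 50.61162065589893]] ((403.3518981933594, -294.46649169921875), (62.775760650634766, 62.003173828125), 4.393006324768066)
wrist red [[481.54139959336396, -269.0025226918819, 98.76032433930992], [507.326410784314, -224.44884344804566, 141.01095126342355]]
cup_center []
tin_center [([487.9, -243.0, 71.9], 0.6)]
tin_base []
```

arm_command([
  [[0,0,-0.15],0],
  [[0,0,-0.15],0],
  [[0,0,-0.15],0],
  [[0,0,-0.05],0],
  [[0,-0.1,0],0],
])

```text
t: 16.35
eef_pos: [488.1, -214.3, 228.3]
tcp_rot: [3.139, -0.003, 0.045]
ft_force: [0.5, 1.0, -1.1]
opening: 1.003
grip_force: 0.0
```

arm_command([
  [[0,-0.2,0],0],
  [[0,-0.2,0],0],
  [[0,-0.2,0],0],
  [[0,-0.2,0],0],
  [[0,-0.1,0],0],
], claw=0.0)

```text
t: 16.85
eef_pos: [475.8, 15.1, 226.2]
tcp_rot: [-3.141, 0.001, 0.049]
ft_force: [0.9, 0.3, -0.3]
opening: 0.636
grip_force: 0.0
```

Run:
```python
from h import *
look()
p,W=cloud("top");x,y,z=np.moveaxis(W,-1,0);r,g,b=[p[...,i].astype(int) for i in range(3)]
R=(x>340)&(x<550)&(y>-350)&(y<-100)
m=R&(b>r+60)&(b>g+50)&(z>44)&(z<56);print(m.sum(),box(W,m).tolist(),cv2.minAreaRect(W[m][:,:2].astype(np.float32)))
m=R&(abs(r-b)<25)&(z>52)&(z<60);print("rim",box(W,m).tolist())
m=R&(r>b+80)&(r>g+80)&(z>120);print("tin",box(W,m).tolist())
print([(n,models.mark_of("top",n)[:1]) for n in("cup_center","tin_center","tin_base","parts_bin")])
cv2.imwrite("pics/t3.png",cv2.resize(p[190:340,320:520,::-1],None,fx=3,fy=3))
```

```text
16.85 [475.8  15.1 226.2] [-3.1  0.   0. ] [ 0.9  0.3 -0.3] 0.636
274 [[372.94486425060865, -324.86024487762165, 44.82024217551996], [405.02775110140016, -293.93259895371955, 50.358373287634834], [434.46292134556217, -263.68676161010916, 54.23734418052187]] ((403.81781005859375, -294.6199645996094), (60.95604705810547, 61.73588562011719), 1.9461053609848022)
rim [[359.01124293583194, -331.37452472578036, 52.195456352585865], [438.2378872534902, -245.30180032553977, 55.290291067004254], [525.1306884455242, -170.79964719448935, 59.06953958649361]]
tin [[471.14834707876753, -271.13022184820977, 127.37342465123835], [487.41351521303557, -247.581439169175, 132.21960743375317], [505.17732860934603, -225.45649104859308, 143.2650677226195]]
[('cup_center', [{'position': [406.1, -293.2, 25.2], 'confidence': 0.72}]), ('tin_center', [{'position': [489.4, -247.0, 66.4], 'confidence': 0.76}]), ('tin_base', [{'position': [491.8, -246.3, 6.9], 'confidence': 0.85}]), ('parts_bin', [{'position': [441.2, -250.6, 2.1], 'confidence': 0.62}])]
```

View pics/t3.png

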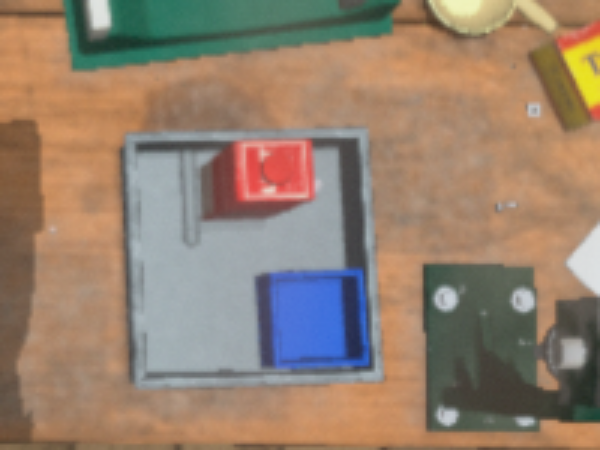

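The tin stands upright at px (235–312, 140–205) and the cup is on its base at the front end, px (260–368, 268–368), about 4 mm from the front wall. The robot is clear, so I'm handing in.

```bash
python3 -c "
from h import *
look();print(env.job_done())"
```

```text
17.1 [476.7  11.7 226.3] [-3.1  0.   0. ] [ 0.1  0.2 -0.1] 0.425
the job is handed in; nothing more can be done
None
```

The job is handed in at 17.1 s: the cup is on its base at the front end of the bin, about 4 mm short of the front wall, the tin stands upright on the bin floor, and the arm is clear; the hand-in returned no verdict.

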